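Load the barrel tumbler and shut its guard

ROBOT

A 6-joint arm with a two-finger parallel gripper is mounted at the origin on the work surface. World frame = base frame: x ahead of the robot, y to its left, z up, the work surface at z = 0. Lengths are in m, angles in rad, forces in N, time in s.
With the tool pointing down it reaches from about 0.325 to 0.775 m from the base axis. Payload 5.5 kg.
Tool frame: the origin (TCP) lies at the very end of the fingers, on their centre line; the grasp point (between the pads) lies 19 mm behind it; z points along the fingers, y is the line along which they close (so a half turn about z gives the same grasp; the last joint's range is limited). The gripper opens to 88 mm and grips with 3 to 60 N. Pads are 20 mm wide; open, the fingers measure 115 mm over their backs; the gripper's body (75 mm by 178 mm) begins 61 mm behind the grasp point.
Start: joints at [-1.371, 0.091, 1.231, -0, 1.82, -0.057], TCP at [0.152, -0.58, 0.223] pointing down, gripper open.
Joint ranges: [-2.87, 2.87], [-0.86, 2.18], [0.17, 2.46], [-1.51, 4.65], [0.06, 2.69], [-2.65, 2.65]. Speed limits (rad/s): [2.57, 2.57, 3.01, 3.14, 3.14, 3.14].

INTERFACE

Orientations are given as [roll, pitch, yaw] about the fixed x, y, z axes, in that order (R = Rz(yaw) Ry(pitch) Rx(roll)).
In Python, from station import env gives the robot as it stands. Calls block until the motion is done:
- env.movep(position, orientation): joint-space move of the TCP to a pose.
- env.move_straight(position, velocity=0.15, rot=None, threshold=None): straight line of the TCP; rot=None keeps the orientation; velocity is the mean speed in m/s. With threshold (N) it stops when the force on the tool has changed by that much, and returns True; else False.
- env.movej(angles): joint-space move.
- env.command_gripper(opening, grip_force=None): finger opening in m; grip_force is the grip in N (None keeps the last); returns when the fingers have stopped.
- env.wait(seconds).
- env.solve_ik(position, orientation): joint angles nearest the present ones, or None.
- env.observe(): the state.
- env.get_image(name): name is "scene" or "top"; returns a dict with "img" (400x640x3 uint8, blue, green, red), "depth" (400x640 float32, m along the optical axis (not along the pixel's ray), 0 where there is no reading), "camera_matrix" (3x3 intrinsics, pixels), "extrinsics" (4x4, takes a point from camera to world coordinates). Camera axes: x right, y up, looking along -z (the intrinsics and any distortion apply to the point x, -y, -z); pixel columns grow to the right and rows downward; lengths in m; the calibration is good to about 2 mm. A picture is of the moment at which its call begins.
A pose or a line that the arm cannot do raises env.PlanningError and nothing moves.
- env.job_done(): hands the job in; it is judged then, once.
Trained networks look in the newest picture that a camera, given by its name, has taken for a name from the list of things; names that differ only in an ending like _2 or _b are one class to them, and where a whole thing is asked for, a point or a joint stands for the part that bears it (a point fixed in the world has none). Each returns a list of dicts, best first, with "confidence" (0 to 1); they miss things now and then, are a little off and sometimes report something else, mostly with a low value. They report only what shows in the picture. A call takes as long as a camera call.
- env.boxes_of(camera, thing): "box" ([left, top, right, bottom] as shares, 0 to 1, of the picture: columns of its width, rows of its height, round what is visible of it).
The state is a dict: "time_s": time; "joint_positions": joint angles; "joint_velocities": joint speeds; "joint_efforts": joint torques, N m; "tcp_pos": TCP position; "eef_rot": TCP orientation; "force": force on the tool from outside, world axes, zero at the start; "wrist_torque": the same for the moment, N m; "gripper_width": finger opening in m; "grasp_force": force on a finger pad.
Only numpy, scipy, OpenCV 4.12 (cv2) and the standard library are available. Lean on these libraries where they do the work, as an engineer would, in place of code of your own. Each camera call takes 0.05 s, during which the arm holds its last target. There are 200 camera calls.

TASK

Load the tumbling machine: tip the closed barrel that stands on the machine's loading shelf over by its lid knob, laying it down gently on its side on the two rollers, lid towards the end stop, and slide it along the rollers until it comes up solid against the end stop, with the orange sprung pad pushed in. Then bring the clear guard down gently, without letting it drop, until it is fully shut over the barrel. Leave the other things on the bench where they are.

Things in the scene. Friction and masses are not known exactly. Their poses are not given: they have to be found in the camera images.
- tumbler: Green two-roller barrel tumbler, fixed to the bench. Origin: midway between the rollers, on the bench surface. y runs along the rollers from the loading shelf (-y end) to the end stop (+y end); -x is its open front. Base 200 (x) by 420 mm, y -220 to +200. Motor housing and hinge rail behind: x +76 to +158, y -93 to +183 mm, 118 high.
- shelf_top (a point): Centre of the bare-metal loading shelf's top (150 mm across x, 128 mm along y, y -218 to -90 of the machine), 23.5 mm above the bench, flush with the bottom of a lying barrel to 1 mm; its axes are the machine's. A 10 mm lip closes its outer (-y) end.
- roller_mid (a point): Middle of the roller cradle, on the line where a lying barrel's axis belongs: 70.5 mm above the bench, machine y +7.5 mm; machine's axes. Two black rollers, 22 mm in diameter, lie along y (y -85 to +130 mm of the machine) at x -30 and +30 mm, tops 33 mm above the bench; they can turn (the -x one stiffly). A lying barrel's lowest line is 24.5 mm up.
- thrust_pad (a joint): Orange thrust pad of the end stop, sprung along y: 0 m = free, grows to 0.006 m when pushed solidly home (under 1 N, so a barrel left against it stays). Pad 84 mm wide, 36 to 50 mm above the bench (a lying barrel's knob passes over it). The steel carriage carrying it is clamped firmly anywhere such that the free pad's face is at machine y +72 to +102 mm; where is not given.
- barrel: Closed, loaded tumbling barrel: black rubber cylinder with two yellow bands, steel lid and brass knob; rigid; diameter 92 mm (too wide for the gripper), 120 mm from foot to lid face, 150 over the knob, about 0.6 kg (varies), evenly spread. Origin: centre of its foot; z towards the lid. It starts upright on the loading shelf, up to 10 mm off the rollers' centre line.
- barrel_knob (a point): Centre of the brass lid knob: a cylinder 28 mm in diameter and 20 mm long on the barrel's axis (130 to 150 mm above the foot; this point is at 140 mm), on a neck 16 mm in diameter and 10 mm long. Held lightly between the fingers across the machine's x it turns between them like a hinge while the barrel tips on its foot's edge; gripped hard and lifted, the barrel hangs and does not tip.
- barrel_lid (a point): Centre of the lid's outer face, on the axis, 120 mm from the foot. This face's lower part is what meets the end stop's pad.
- barrel_foot (a point): Centre of the flat foot of the barrel.
- guard (a joint): Clear bent-sheet guard hinged along y at the back: 0 rad = fully shut on its stop, grows as it opens up and back (2.15 at most); starts near 2. 0.5 kg. Stays open leaning back; pulled towards shut past about 1 rad it falls unless held. Shut, it covers machine y -75 to +130 mm, its top sheet 128 mm above the bench.
- guard_hinge (a point): Middle of the guard's hinge line, 70 mm behind the rollers' centre line, 128 mm above the bench. From it the shut guard's top sheet runs 115 mm forward, then its front sheet 35 mm forward and 53 mm down. Open near 2 rad the guard rises to 290 mm above the bench, its front edge then 80 to 100 mm behind the rollers' centre line.
- guard_handle (a point): Middle of the guard's red round handle bar, 12 mm in diameter and 110 mm long along the machine's y, standing 38 mm off the guard's front sheet; 164 mm from the hinge line, 5.6 mm below hinge height when shut. It can be pinched from above at every angle.
- spare_barrel: Empty open black rubber barrel, 92 mm in diameter, 110 high; origin at its foot. Leave alone.
- silver_beaker: Silver beaker, 72 mm mouth, 85 high; origin at its foot. Leave alone.
- sieve_bowl: Light metal bowl, 120 mm mouth, 50 high; origin at its foot. Leave alone.
- paste_jar: Amber jar of polishing paste, 64 mm in diameter, 80 high; origin at its foot. Leave alone.
- spare_lid: Spare steel barrel lid with brass knob, 92 mm in diameter, 28 high, lying on the bench in front of the machine; origin underneath. Leave alone.
- bench_block: Steel bench block 70 by 70 by 22 mm; origin underneath. Leave alone.
- mallet: Wooden mallet 240 mm long lying on the bench to the left of the machine. Leave alone.

How it is judged:
By the outcome, as a careful person would: the job done as asked, in the order asked, and still so for the second after the job is handed in, with the robot touching nothing.
It also fails if it takes over 72 s, if anything falls off the work surface, if the arm or the gripper's body presses on something with over 40 N, if the wrist force passes 120 N, or if a joint passes its speed limit or range.

## Working session

There is one attempt and no reset: what is moved stays moved. The work goes in short steps, each a Python script; the robot and the scene stay as the last script left them, time stands still between calls to the robot, and variables do not carry over. Pictures are saved under pics/ and viewed, at most 13 in all, crops included, and the job is handed in when it is done.

```bash
ls; mkdir -p pics; cat > h.py <<'E'
import numpy as np, cv2
from station import env
def cloud(d):
    K=np.array(d["camera_matrix"]);E=np.array(d["extrinsics"]);z=d["depth"]
    v,u=np.mgrid[0:z.shape[0],0:z.shape[1]]
    x=(u-K[0,2])/K[0,0]*z;y=(v-K[1,2])/K[1,1]*z
    P=np.stack([x,-y,-z],-1)@E[:3,:3].T+E[:3,3]
    P[z==0]=np.nan
    return P
E
python3 - <<'E'
from h import *
for n in ["scene","top"]:
    d=env.get_image(n); cv2.imwrite(f"pics/{n}0.png",d["img"]); np.savez(f"/tmp/{n}0.npz",P=cloud(d),img=d["img"])
    print(n,np.round(d["extrinsics"],3).tolist(),np.round(d["camera_matrix"],1).tolist())
    for t in ["tumbler","barrel","barrel_knob","thrust_pad","guard_handle","barrel_lid"]:
        print(t,[(np.round(np.array(b["box"])*[640,400,640,400]).astype(int).tolist(),round(b["confidence"],2)) for b in env.boxes_of(n,t)[:2]])
print(env.observe())
E
```

```text
pics
scene [[0.998, -0.052, 0.038, 0.561], [0.063, 0.666, -0.743, -0.874], [0.013, 0.744, 0.668, 0.923], [0.0, 0.0, 0.0, 1.0]] [[454.7, 0.0, 313.2], [0.0, 454.7, 196.6], [0.0, 0.0, 1.0]]
tumbler [([265, 118, 395, 287], 0.79), ([292, 206, 330, 264], 0.72)]
barrel [([289, 208, 327, 265], 0.91)]
barrel_knob [([291, 207, 329, 267], 0.8), ([275, 182, 300, 203], 0.24)]
thrust_pad []
guard_handle [([349, 117, 395, 212], 0.6)]
barrel_lid [([293, 208, 332, 268], 0.75)]
top [[-0.007, 0.982, -0.187, 0.306], [-1.0, -0.003, 0.022, 0.028], [0.021, 0.188, 0.982, 1.2], [0.0, 0.0, 0.0, 1.0]] [[376.0, 0.0, 317.2], [0.0, 376.0, 192.1], [0.0, 0.0, 1.0]]
tumbler [([232, 105, 375, 231], 0.86)]
barrel []
barrel_knob [([335, 178, 368, 214], 0.64)]
thrust_pad [([333, 176, 368, 214], 0.56), ([233, 105, 377, 231], 0.27)]
guard_handle [([256, 108, 338, 166], 0.92), ([434, 206, 476, 246], 0.31)]
barrel_lid [([333, 173, 366, 211], 0.82)]
{'time_s': 0.7, 'joint_positions': array([-1.37070745e+00,  9.10945026e-02,  1.23063929e+00, -2.16047267e-05,
        1.81984198e+00, -5.66946677e-02]), 'joint_velocities': array([ 0.00011493,  0.00144381,  0.0008146 ,  0.00123151,  0.00011823,
       -0.00205644]), 'joint_efforts': array([-7.23246758e-04, -4.46039736e+01, -4.06408954e+01,  6.96961326e-02,
        1.92072132e-02, -2.31959876e-05]), 'tcp_pos': array([ 0.15238015, -0.58034506,  0.22266882]), 'eef_rot': array([3.14157699e+00, 2.18607226e-05, 2.56778218e-01]), 'force': array([-0.65818635,  0.38637976, -0.02492988]), 'wrist_torque': array([0.04083674, 0.04516448, 0.03898092]), 'grasp_force': 0.0, 'gripper_width': 0.08801184519274528}
```

View pics/scene0.png

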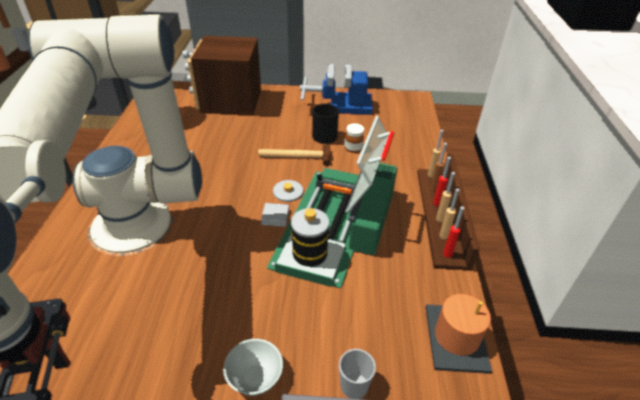

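View pics/top0.png

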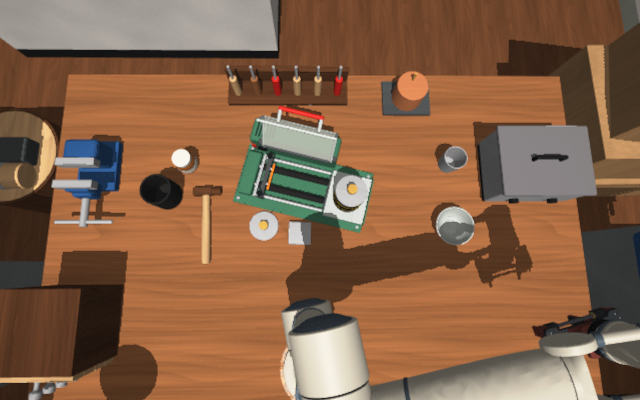

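The scene shows the barrel at (310,237) on the shelf with its knob at (310,214), and the guard open with its red handle at (388,147). In the top view the knob is at (351,188), the handle at (300,113) and the orange pad at (270,176). Next I fit the machine pose.

```bash
python3 - <<'E'
from h import *
for n in ["top","scene"]:
    f=np.load(f"/tmp/{n}0.npz");P=f["P"];img=f["img"];hsv=cv2.cvtColor(img,cv2.COLOR_BGR2HSV).astype(int)
    H,S,V=hsv[...,0],hsv[...,1],hsv[...,2]
    roi=(P[...,0]>.3)&(P[...,0]<.75)&(P[...,1]>-.25)&(P[...,1]<.35)&np.isfinite(P[...,2])
    tab=roi&(H<20)&(P[...,2]<.02); print(n,"table z",np.nanmedian(P[tab][:,2]))
    g=roi&(H>55)&(H<90)&(S>90)
    q=P[g]; lo=q[q[:,2]<.04]
    print("green",g.sum(),np.histogram(q[:,2],bins=np.arange(-.01,.16,.01))[0])
    r=cv2.minAreaRect((lo[:,:2]*1000).astype(np.float32)); print("low green rect",r, cv2.boxPoints(r).tolist())
    hi=q[(q[:,2]>.108)&(q[:,2]<.13)]
    if len(hi)>10: r=cv2.minAreaRect((hi[:,:2]*1000).astype(np.float32)); print("hous rect",r,cv2.boxPoints(r).tolist())
    red=roi&((H<6)|(H>174))&(S>170)&(V>100)&(P[...,2]>.15)
    q=P[red];c=q.mean(0);u,s,vt=np.linalg.svd(q-c,full_matrices=False);print("red",len(q),c,vt[0],np.sort((q-c)@vt[0])[[0,-1]])
    br=roi&(H>12)&(H<30)&(S>120)&(P[...,2]>.15)&(P[...,2]<.19)
    q=P[br];print("brass",len(q),np.median(q,0),q.min(0),q.max(0))
    orr=roi&(H>3)&(H<16)&(S>180)&(V>150)&(P[...,2]>.03)&(P[...,2]<.06)
    q=P[orr];print("orange",len(q),q.mean(0) if len(q) else 0,q.min(0) if len(q) else 0,q.max(0) if len(q) else 0)
    lid=roi&(abs(P[...,2]-.1435)<.006)&(S<80)
    q=P[lid];print("lid",len(q),cv2.minEnclosingCircle((q[:,:2]*1000).astype(np.float32)) if len(q) else 0)
    sh=roi&(abs(P[...,2]-.0235)<.006)&(S<60)&(V>130)
    q=P[sh];print("shelf",len(q),cv2.minAreaRect((q[:,:2]*1000).astype(np.float32)),np.median(q[:,2]))
E
python3 - <<'E'
import cv2
a=cv2.imread('pics/top0.png')[95:240,225:385];b=cv2.imread('pics/scene0.png')[105:295,255:405]
import numpy as np
a=cv2.resize(a,None,fx=2.5,fy=2.5,interpolation=2);b=cv2.resize(b,None,fx=2.5,fy=2.5,interpolation=2)
o=np.zeros((480,790,3),np.uint8);o[:a.shape[0],:a.shape[1]]=a[:480];o[:b.shape[0],410:410+b.shape[1]]=b[:480,:380]
cv2.imwrite('pics/crop0.png',o)
E
```

```text
top table z 0.0007497454491843802
green 3795 [   0 1913  742  142  369  386   22    3    8    4    5  157   44    0
    0    0]
low green rect ((549.8577270507812, 45.42121887207031), (417.518798828125, 195.56912231445312), 75.99095916748047) [[404.4460754394531, -133.45797729492188], [594.198486328125, -180.8003692626953], [695.2694091796875, 224.3004150390625], [505.5169677734375, 271.642822265625]]
hous rect ((679.25, 68.650390625), (268.1124572753906, 55.773616790771484), 78.68016052246094) [[625.5924072265625, -57.32422637939453], [680.281005859375, -68.27178955078125], [732.9075927734375, 194.625], [678.218994140625, 205.57257080078125]]
red 189 [0.68992783 0.04910766 0.28371567] [-2.44216393e-01 -9.69720545e-01  6.45880453e-04] [-0.05867509  0.05932024]
brass 69 [ 0.51047028 -0.09199328  0.17396549] [ 0.49875401 -0.10341283  0.1687443 ] [ 0.52452989 -0.08054337  0.17783104]
orange 49 [0.57519899 0.14824568 0.04861294] [0.53536062 0.1377333  0.03177124] [0.61563154 0.16386029 0.05434377]
lid 906 ((574.43408203125, 16.40252685546875), 172.24256896972656)
shelf 1375 ((487.0320434
[... 635 characters left out ...]
3173828125, -52.538169860839844], [678.9013671875, -69.79676055908203], [751.489501953125, 177.92385864257812], [692.59130859375, 195.18243408203125]]
red 109 [0.69223172 0.04057923 0.28254194] [-0.2496928  -0.96828903 -0.0083588 ] [-0.06159812  0.05407035]
brass 100 [ 0.51459123 -0.10101929  0.17099555] [ 0.50248352 -0.1074972   0.15443861] [ 0.52439311 -0.07967792  0.17451378]
orange 110 [0.57936826 0.14701163 0.04505137] [0.53965626 0.13351281 0.03669077] [0.61988752 0.16282698 0.05280557]
lid 739 ((566.2075805664062, -11.180206298828125), 142.39454650878906)
shelf 977 ((486.8177795410156, 10.052139282226562), (329.3590393066406, 251.0931854248047), 81.55988311767578) 0.022283135714555535
```

View pics/crop0.png

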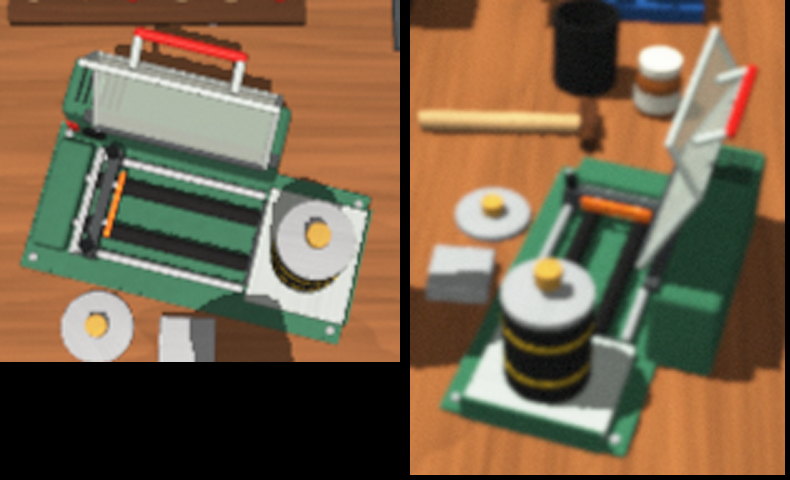

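The crop shows the machine frame clearly (base front corner at (340,340), pad at (115,205), knob at (318,235) in its left half). I refine the pose in the machine frame.

```bash
cat >> h.py <<'E'
O=np.array([.5545,.053]);YAW=-.249
ex=np.array([np.cos(YAW),np.sin(YAW),0]);ey=np.array([-np.sin(YAW),np.cos(YAW),0])
def tom(P): return np.stack([(P[...,0]-O[0])*ex[0]+(P[...,1]-O[1])*ex[1],(P[...,0]-O[0])*ey[0]+(P[...,1]-O[1])*ey[1],P[...,2]],-1)
def w(x,y,z): return np.array([O[0],O[1],z])+x*ex+y*ey
E
python3 - <<'E'
from h import *
pc=lambda a:np.round(np.percentile(a,[1,5,50,95,99])*1000,1)
for n in ["top","scene"]:
    f=np.load(f"/tmp/{n}0.npz");P=f["P"];M=tom(P);hsv=cv2.cvtColor(f["img"],cv2.COLOR_BGR2HSV).astype(int)
    H,S,V=hsv[...,0],hsv[...,1],hsv[...,2];X,Y,Z=M[...,0],M[...,1],M[...,2]
    near=(abs(X)<.2)&(abs(Y)<.26); print("==",n)
    red=near&((H<6)|(H>174))&(S>150)&(Z>.25);print("red",*[pc(a[red]) for a in(X,Y,Z)])
    o=near&(H>3)&(H<18)&(S>150)&(Z>.03)&(Z<.06)&(Y>.06)&(Y<.12);print("pad",o.sum(),*[pc(a[o]) for a in(X,Y,Z)])
    g=near&(H>55)&(H<90)&(S>90)&(Z<.03)&(abs(Y)<.25)
    for lo,hi in((-.2,-.12),(-.08,.0),(.05,.15)):
        k=g&(Y>lo)&(Y<hi)&(X<0);print("front edge",lo,np.round(np.percentile(X[k],[1,3])*1000,1))
    k=g&(abs(X)<.06);print("ends",pc(Y[k]))
    sh=near&(abs(Z-.0235)<.006)&(S<60)&(V>110)&(Y<-.07);print("shelf",sh.sum(),pc(X[sh]),pc(Y[sh]))
    r=near&(V<60)&(Z>.015)&(Z<.04)&(Y>-.06)&(Y<.05)
    for s in(-1,1):
        k=r&(X*s>.012)&(X*s<.05); print("roller",s,k.sum(),pc(X[k]),pc(Z[k]))
    b=near&(H>12)&(H<32)&(S>100)&(Z>.168)&(Z<.18)&(abs(X)<.05);q=M[b][:,:2]*1000
    print("knob",len(q),cv2.minEnclosingCircle(q.astype(np.float32)),np.median(Z[b]))
    l=near&(abs(Z-.1435)<.005)&(S<90)&(np.hypot(X+.005,Y+.155)<.065);q=M[l][:,:2]*1000
    print("lid",len(q),cv2.minAreaRect(q.astype(np.float32)),cv2.minEnclosingCircle(q.astype(np.float32)),np.median(Z[l]))
E
```

```text
== top
red [127.1 127.8 131.8 137.5 138.6] [-29.3 -22.1  29.   80.5  86. ] [278.4 280.5 283.8 287.  287.9]
pad 63 [-43.9 -40.5  -4.4  35.5  38.5] [ 93.7  94.1  97.1 103.1 105.7] [31.4 33.6 49.6 53.1 53.6]
front edge -0.2 [-99.2 -98.9]
front edge -0.08 [-99.1 -97.9]
front edge 0.05 [-98.4 -97.5]
ends [-79.4 -71.7  12.1  96.3 197.7]
shelf 895 [-77.  -73.1 -37.4  66.7  70.5] [-215.5 -213.  -133.   -88.   -74.3]
roller -1 208 [-41.3 -40.6 -32.6 -23.7 -21.3] [22.5 26.6 31.9 35.6 36.4]
roller 1 197 [18.  19.3 26.6 36.2 37.1] [25.7 26.9 31.6 35.5 37.6]
knob 71 ((-6.46057653427124, -151.3560791015625), 13.59238338470459) 0.17382111052443516
lid 677 ((-6.020587921142578, -153.1464080810547), (88.82111358642578, 89.72356414794922), 13.738459587097168) ((-6.200728893280029, -152.61634826660156), 45.79850769042969) 0.1441214390033605
== scene
red [130.9 131.8 136.2 140.3 140.7] [-29.2 -27.4  22.1  79.3  83.3] [277.4 279.5 282.4 285.1 286.4]
pad 153 [-41.9 -36.6   0.9  39.4  42.2] [ 92.2  92.8  97.3 109.1 111.9] [30.3 35.5 43.9 50.3 51.3]
front edge -0.2 [-97.2 -96.3]
front edge -0.08 [-95.6 -95.5]
front edge 0.05 [-94.8 -93.8]
ends [-220.9 -220.2   17.   105.4  117.1]
shelf 864 [-72.3 -68.4  38.1  70.5  74.7] [-206.9 -204.4 -177.6  -91.5  -79.9]
roller -1 58 [-34.6 -33.6 -24.5 -18.5 -17.9] [21.7 23.  29.8 32.3 33. ]
roller 1 187 [24.3 25.2 34.1 40.6 41.5] [20.  22.3 30.2 33.6 35.5]
knob 74 ((-1.722506046295166, -150.7038116455078), 15.085527420043945) 0.1716086839476474
lid 677 ((-1.3366775512695312, -151.13291931152344), (91.1963882446289, 90.3947525024414), 84.11537170410156) ((-2.3087222576141357, -151.7083282470703), 47.3875732421875) 0.1421542828457626
```

```bash
cat >> h.py <<'E'
from scipy.spatial.transform import Rotation
def tool(beta=0.,yaw=0.):
    "closing across machine x; beta leans the body to -x; yaw turns about vertical"
    A=np.stack([ex,ey,[0,0,1]],1)
    y=np.array([np.cos(beta),0,np.sin(beta)]);z=np.array([np.sin(beta),0,-np.cos(beta)])
    R=Rotation.from_euler('z',yaw).as_matrix()@A@np.stack([np.cross(y,z),y,z],1)
    return Rotation.from_matrix(R).as_euler('xyz'),R
def go(x,y,z,off,v,beta=0.,yaw=0.,thr=None):
    "bring the point off behind the TCP to machine (x,y,z)"
    e,R=tool(beta,yaw); return env.move_straight(w(x,y,z)+off*R[:,2],v,e,thr)
KX,KY,PZ=-.004,-.1515,.0235
def knob(th):
    py=KY+.046
    return np.clip(KX*(1-th/1.2),KX,0),py-.046*np.cos(th)+.14*np.sin(th),PZ+.14*np.cos(th)+.046*np.sin(th)
def tip(d0,d1,n,v=.05):
    for d in np.linspace(d0,d1,n+1)[1:]:
        th=np.radians(d); b=np.radians(20)*np.clip((d-55)/30,0,1)
        go(*knob(th),.010,v,b); s=env.observe();print(int(d),np.round(s["force"],1),round(s["gripper_width"],4),round(s["grasp_force"],1),round(s["time_s"],1))
def pic(name):
    o=[]
    for n in ["scene","top"]:
        d=env.get_image(n);np.savez(f"/tmp/{n}_{name}.npz",P=cloud(d),img=d["img"])
        o.append(cv2.resize(d["img"][100:300,220:420] if n=="scene" else d["img"][80:260,210:410],(390,390 if n=="scene" else 351),interpolation=2)[:351])
    cv2.imwrite(f"pics/{name}.png",np.hstack(o))
E
python3 - <<'E'
from h import *
e,R=tool()
env.movep(w(KX,KY,.23),e); env.command_gripper(.06)
kx,ky,kz=knob(0)
print(env.observe()["joint_positions"],go(kx,ky,kz,.010,.1,thr=8))
env.command_gripper(.02,6)
s=env.observe();print(s["gripper_width"],s["grasp_force"],s["force"],s["time_s"])
tip(0,36,5)
pic("t36")
E
```

```text
[-2.44145857e-01 -1.18182291e-01  1.42508445e+00 -2.57697037e-05
  1.83470696e+00  4.85257025e-03] False
0.027797973839775447 6.000115871429443 [-1.55082536  0.63576114  1.30702794] 5.0167
7 [ 0.4 -1.3 -1.2] 0.0278 6.0 5.5
14 [-1.   0.4 -1.9] 0.0279 6.0 6.0
21 [-0.9  0.2 -0.3] 0.0279 6.0 6.6
28 [-0.  -0.6  0.7] 0.0283 6.0 7.1
36 [0.2 0.3 1. ] 0.028 6.0 7.6
```

View pics/t36.png

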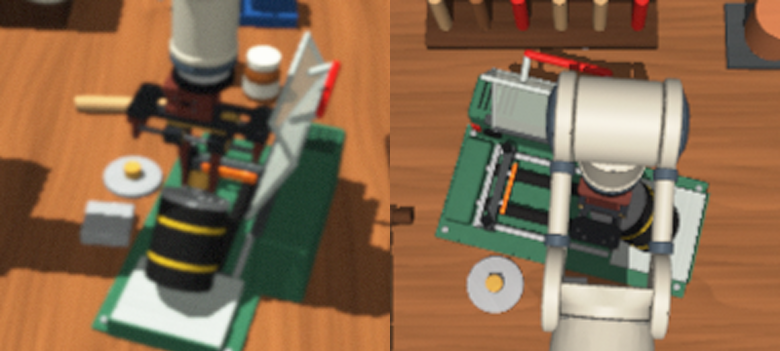

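The barrel is tilting about its edge, held by the knob, and the gripper is clear of the guard. Continuing down.

```bash
python3 - <<'E'
from h import *
tip(36,90,7,.04)
s=env.observe();print(s["force"])
pic("t90")
E
```

```text
43 [0.1 0.9 3.6] 0.0281 6.0 8.3
51 [-0.5  1.4  1.2] 0.0281 6.0 9.0
59 [-0.8  1.1 -0.6] 0.0291 6.0 9.6
66 [-0.9  0.2 -0.9] 0.0301 6.0 10.3
74 [-0.9  0.1 -0.9] 0.0301 6.0 10.9
82 [0.6 1.2 0.2] 0.0304 6.0 11.6
90 [-1.   2.  -1.4] 0.0278 6.0 12.2
[-0.98179915  1.95623698 -1.44267722]
```

View pics/t90.png

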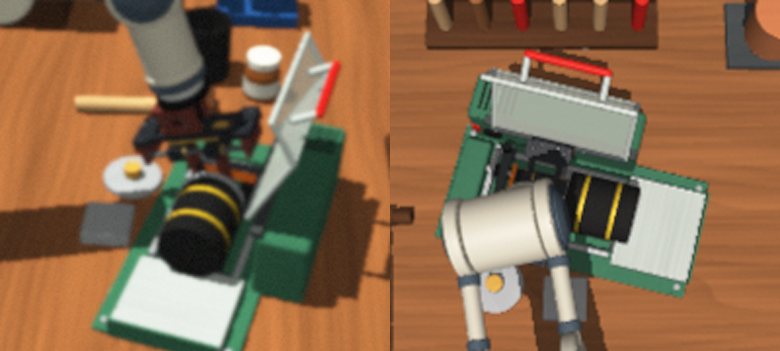

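The barrel is lying on the rollers, lid towards the pad. I release it, retreat along the tool axis and measure.

```bash
cat > loc.py <<'E'
from h import *
def loc(name):
    for n in ["top","scene"]:
        f=np.load(f"/tmp/{n}_{name}.npz");M=tom(f["P"]);hsv=cv2.cvtColor(f["img"],cv2.COLOR_BGR2HSV).astype(int)
        H,S,V=hsv[...,0],hsv[...,1],hsv[...,2];X,Y,Z=M[...,0],M[...,1],M[...,2]
        b=(abs(X)<.03)&(Z>.09)&(Z<.13)&(V<90)&(Y<.15)&(Y>-.16)
        o=(H>3)&(H<18)&(S>150)&(Z>.03)&(Z<.06)&(Y>.06)&(Y<.13)&(abs(X)<.06)
        p=lambda a:np.round(np.percentile(a,[1,5,50,95,99])*1000,1) if a.size else None
        yb=b|((abs(X)<.04)&(H>18)&(H<35)&(S>100)&(Z>.07)&(Z<.13)&(Y<.15)&(Y>-.16))
        print(n,"barrel y",yb.sum(),p(Y[yb]),"top z",p(Z[yb]),"x of top",p(X[yb&(Z>.108)]),"pad",o.sum(),p(Y[o]))
E
python3 - <<'E'
from loc import *
env.command_gripper(.05)
x,y,z=knob(np.pi/2); b=np.radians(20)
go(x,y,z,-.07,.12,b)
go(-.04,y-.05,.26,.0,.2)
env.movep(w(-.02,-.16,.2),tool(0,np.pi/2)[0]); env.command_gripper(0)
pic("l"); loc("l"); s=env.observe();print(s["joint_positions"],s["force"],s["time_s"])
E
```

```text
top barrel y 608 [-102.8  -91.2  -35.6   25.9   37.8] top z [ 78.5  85.8 112.8 118.5 119.9] x of top [-29.3 -27.2  -7.4  21.7  25.6] pad 64 [ 93.3  93.9  97.1 103.6 105. ]
scene barrel y 796 [-109.1 -107.5  -66.9   -9.7   -3.6] top z [ 90.9  95.7 110.7 116.1 117.4] x of top [-23.6 -20.9   2.6  24.   26.9] pad 127 [ 92.4  93.6  97.4 109.8 112.8]
[-2.60866364e-01 -1.68102611e-01  1.52333034e+00 -7.95749178e-06
  1.78632298e+00 -1.58265700e+00] [-0.72569025  0.0889745   0.49535646] 17.0917
```

View pics/l.png

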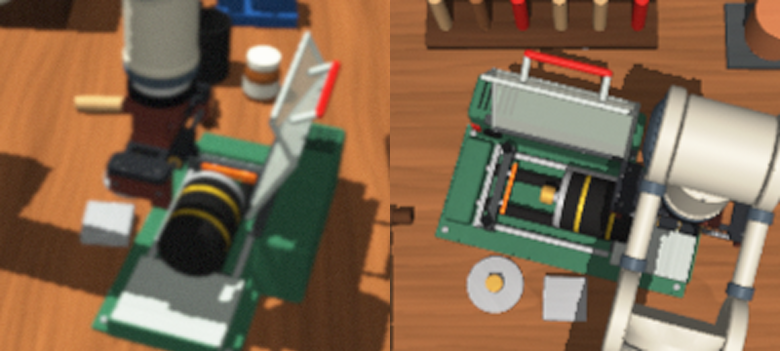

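The barrel lies centred in the cradle, foot near y −107, pad free. Now I push it home.

```bash
python3 - <<'E'
from loc import *
Y=np.pi/2
print(go(0,-.155,.052,0,.1,yaw=Y,thr=8))
def st(): s=env.observe();m=tom(s["tcp_pos"]);f=s["force"];print(np.round(m*1000,1),"Fy",round(f@ey,1),"Fz",round(f[2],1),round(s["time_s"],1))
st()
print(go(0,-.06,.052,0,.05,yaw=Y,thr=12));st()
print(go(0,-.01,.052,0,.02,yaw=Y,thr=12));st()
pic("p"); loc("p")
E
```

```text
False
[   0.4 -155.    52.8] Fy 0.0 Fz 0.1 18.7
False
[ -0.  -60.1  52. ] Fy -3.9 Fz 2.1 20.8
True
[  0.1 -33.   52. ] Fy -3.1 Fz 4.2 22.2
top barrel y 296 [ -2.7   5.9  72.6 120.8 128.1] top z [ 77.5  82.7 112.3 118.4 119.8] x of top [-31.6 -28.2  -4.4  19.8  23.3] pad 0 None
scene barrel y 110 [-19.5 -17.4  36.8  75.6  84.7] top z [ 90.7  91.3 102.3 110.5 114.1] x of top [-15.6  -2.5  22.   28.1  28.5] pad 2 [101.8 101.9 102.9 103.9 104. ]
```

View pics/p.png

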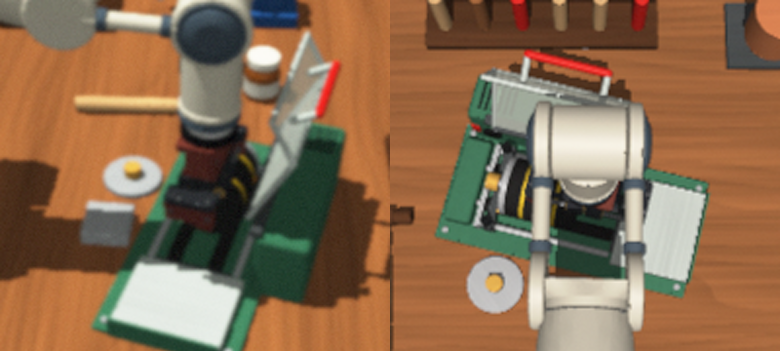

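Lid computed at y ≈ 100, i.e. pad fully in. I confirm it's solid, then back off and go to the guard handle.

```bash
cat >> h.py <<'E'
def handle(t): a=t-.034; return .070-.164*np.cos(a),.027,.128+.164*np.sin(a)
def st():
    s=env.observe();m=tom(s["tcp_pos"]);f=s["force"];print(np.round(m*1000,1),"F",np.round([f@ex,f@ey,f[2]],1),"w",round(s["gripper_width"],4),round(s["time_s"],1))
E
python3 - <<'E'
from loc import *
Y=np.pi/2
print(go(0,-.02,.052,0,.02,yaw=Y,thr=15));st()
go(0,-.075,.052,0,.08,yaw=Y); go(-.02,-.10,.36,0,.25,yaw=Y)
env.command_gripper(.034)
pic("q"); loc("q")
x,y,z=handle(2.005)
env.movep(w(x+.002,y,.35),tool()[0]); st()
print(go(x+.002,y,z,.012,.08,thr=6)); st()
pic("h")
E
```

```text
True
[  0.1 -33.3  52.1] F [-0.3 -4.   3.3] w 0.0003 22.7
top barrel y 740 [-11.5  -6.7  41.9  89.9 123.2] top z [ 80.3  96.9 113.5 118.6 120.2] x of top [-29.2 -26.3  -4.3  20.9  23.8] pad 0 None
scene barrel y 712 [-20.5 -18.7  20.4  78.1  84.9] top z [ 91.   94.2 110.4 116.1 117.2] x of top [-23.5 -20.4   3.2  23.7  26.1] pad 0 None
[135.8  26.7 350.4] F [0.3 0.8 0.9] w 0.0339 27.1
False
[136.1  27.  267.9] F [-0.   0.7  0.5] w 0.034 28.2
```

View pics/h.png

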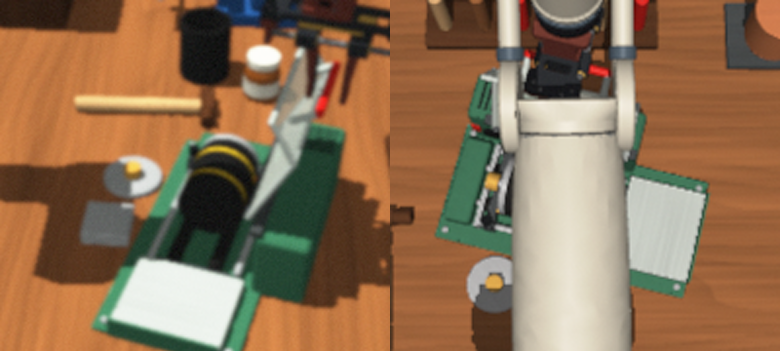

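View pics/q.png

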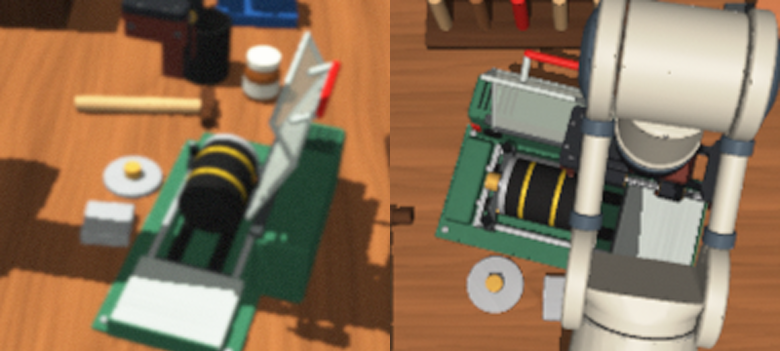

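Picture q shows the barrel up against the stop with the pad hidden; h shows the fingers straddling the red handle. I pinch and lower the guard.

```bash
python3 - <<'E'
from loc import *
env.command_gripper(.005,15); st()
if env.observe()["gripper_width"]<.0095: raise SystemExit("missed")
t0=2.0
for t in np.r_[np.linspace(2.0,0.15,14)[1:],0.07,0.0]:
    go(*handle(t),.012,.06 if t>1.1 else .045); 
    s=env.observe(); 
    if np.linalg.norm(s["force"])>25 or s["gripper_width"]<.009: print("stop",t);st();break
    print(round(t,2),end=" ");st()
pic("g")
E
```

```text
[135.9  27.  267.1] F [ 0.4  0.7 -0.6] w 0.0118 28.8
1.86 [111.   27.1 276.2] F [1.8 0.3 6.5] w 0.0113 29.4
1.72 [ 87.9  27.1 279.8] F [0.7 0.3 7. ] w 0.0114 30.0
1.57 [ 64.4  27.1 280. ] F [-1.7  1.3  5.7] w 0.0112 30.5
1.43 [ 41.2  27.1 276.9] F [-1.4  0.6  1.8] w 0.0116 31.0
1.29 [ 18.5  27.1 271.2] F [-0.6  1.7 -0.5] w 0.0111 31.6
1.15 [ -3.   27.  262.7] F [-2.2  2.7 -0.9] w 0.0116 32.1
1.0 [-23.3  27.  250.9] F [-1.5  2.1 -1.1] w 0.0117 32.8
0.86 [-41.6  27.  236.1] F [-1.8  1.3 -0.9] w 0.0118 33.5
0.72 [-57.4  27.  219.1] F [-2.   2.5 -2.7] w 0.0117 34.1
0.58 [-70.8  27.  200. ] F [-0.9  2.  -3.4] w 0.0114 34.8
0.43 [-81.3  27.  179.3] F [-1.3  2.5 -2.5] w 0.0111 35.5
0.29 [-88.9  27.  157.4] F [-3.8  1.1 -2.5] w 0.0121 36.1
0.15 [-93.6  27.  134.5] F [-5.6  1.  -2.4] w 0.0113 36.8
0.07 [-95.   27.  121.1] F [-6.7  1.1 -3.4] w 0.0113 37.2
0.0 [-95.3  27.  109.3] F [-6.5  1.4 -3.1] w 0.0116 37.6
```

View pics/g.png

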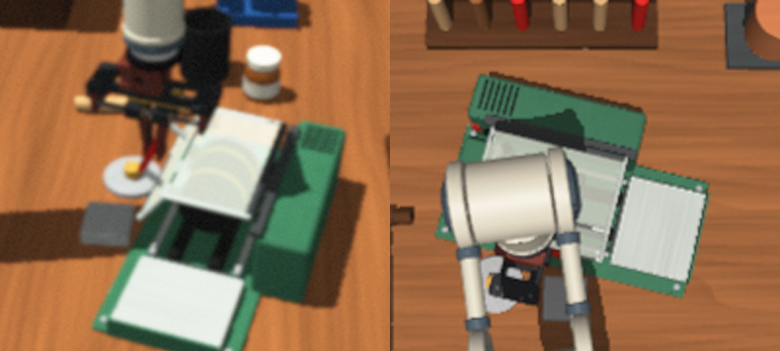

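The guard is nearly shut; I press gently down to find the stop.

```bash
python3 - <<'E'
from loc import *
x,y,z=handle(0)
print(go(x+.001,y,z-.015,.012,.02,thr=10)); st()
f=np.array(env.observe()["force"])
pic("g2")
for n in ["top","scene"]:
    g=np.load(f"/tmp/{n}_g2.npz");M=tom(g["P"]);X,Y,Z=M[...,0],M[...,1],M[...,2]
    k=(Y>-.07)&(Y<.12)&(Z>.12)&(Z<.16)
    for a,b in((.04,.06),(.0,.03),(-.04,-.02)):
        q=k&(X>a)&(X<b);print(n,a,q.sum(),np.round(np.percentile(Z[q],[25,50,75])*1000,1) if q.any() else "")
E
```

```text
True
[-95.3  27.  104.3] F [-0.8  0.3  4.5] w 0.0117 38.2
top 0.04 355 [129.4 130.9 132.2]
top 0.0 216 [129.2 130.7 132.2]
top -0.04 94 [129.6 131.  132.1]
scene 0.04 333 [127.9 128.8 130. ]
scene 0.0 499 [127.8 129.  130. ]
scene -0.04 276 [127.5 128.5 129.7]
```

The top sheet is level at ~129 mm, so the guard is on its stop. I release, lift away and check.

```bash
python3 - <<'E'
from loc import *
m=tom(env.observe()["tcp_pos"])
print(go(m[0],m[1],m[2]-.006,0,.02,thr=10)); st()
env.command_gripper(.026); 
m=tom(env.observe()["tcp_pos"]); print(go(m[0],m[1],.20,0,.08,thr=6)); go(-.12,m[1],.28,0,.15)
env.movej([-1.371,.091,1.231,0,1.82,-.057]); st()
pic("f")
for n in ["top","scene"]:
    g=np.load(f"/tmp/{n}_f.npz");M=tom(g["P"]);X,Y,Z=M[...,0],M[...,1],M[...,2]
    k=(Y>-.07)&(Y<.12)&(Z>.12)&(Z<.16)
    for a,b in((.04,.06),(.0,.03),(-.04,-.02)):
        q=k&(X>a)&(X<b);print(n,a,q.sum(),np.round(np.median(Z[q])*1000,1))
    hsv=cv2.cvtColor(g["img"],cv2.COLOR_BGR2HSV).astype(int);H,S=hsv[...,0],hsv[...,1]
    r=((H<6)|(H>174))&(S>150)&(Z>.1)&(Z<.15)&(X<-.07)&(X>-.13)&(abs(Y)<.12); print("handle",r.sum(),np.round(np.median(M[r],0)*1000,1))
E
```

```text
True
[-95.3  27.1 103.9] F [0.4 0.7 2.2] w 0.0117 38.5
False
[-233.  -712.3  222.8] F [-0.1 -0.   0.2] w 0.0261 43.7
top 0.04 419 130.4
top 0.0 653 130.7
top -0.04 440 130.6
handle 139 [-96.5  29.5 127.9]
scene 0.04 334 128.9
scene 0.0 488 128.7
scene -0.04 325 128.8
handle 96 [-92.1  26.  126.4]
```

View pics/f.png

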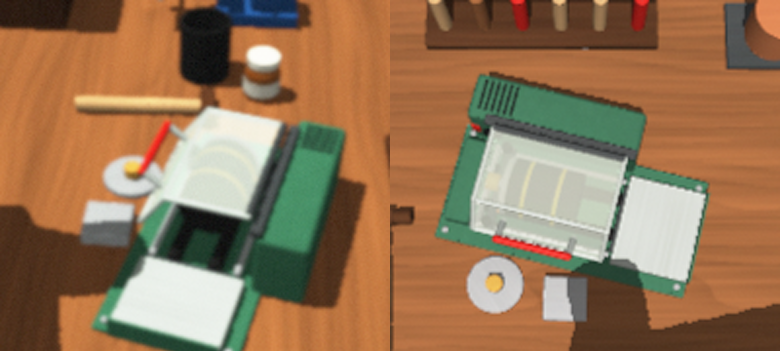

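The picture shows the guard shut flat, the handle at shut height, and the barrel still against the stop underneath (knob at (490,183), same place as before). The other items are undisturbed.

```bash
python3 -c "
from station import env
print(env.job_done())"
```

```text
the job is handed in; nothing more can be done
None
```

I handed the job in at about 44 s: the barrel is on its side on the rollers, hard against the end stop with the pad pushed in. The guard was lowered under grip and is fully shut, and nothing else on the bench was moved.

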